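# Open the quick clamp on the joiner's bench

### The job

Open the quick clamp so that the wooden strip in it is free: press the orange ratchet release all the way down (it stays down), then push the green sliding jaw back along its bar, away from the strip, until it is fully home against the rear stop. Only press and push; leave the strip lying where it is, do not lift it, and leave the other things on the bench alone.

Things in the scene. Friction and masses are not known exactly. Their poses are not given: they have to be found in the camera images.
- clamp: Quick clamp screwed to the bench, 375 mm long. Origin: on the bench under the bar's middle. x: along the bar, the way the sliding jaw opens; z up. Yaw: within 0.65 of +pi/2 (opens towards the robot's left). Steel bar 26 mm wide, top at 22 mm. Green fixed jaw at -x: 80 mm wide, 62 mm high, inner face x = -150.5 mm. Green rear stop at +x: 70 mm wide, 46 mm high, face x = +152 mm.
- jaw (a joint): Travel of the green sliding jaw along the clamp's +x, m: 0 = closed on the strip (every start), 0.130 = fully home against the rear stop. It slides with about 4 N of friction and stays where it is left. While the release is up, the ratchet locks it within about 1 mm; the release must be fully down to free it (more than 6.5 mm).
- jaw_face (a point): Where to push: on the sliding jaw's upright, centre of the face towards the strip, 70 mm above the bench; push to clamp +x. Axes as clamp. Upright 72 mm wide (y), 18 mm thick, top at 88 mm; the strip's top is at 47 mm, so 41 mm of face stands free. Behind the upright a carriage 52 mm wide, top at 48 mm, reaches to 100 mm behind this face. Moves with the jaw.
- release (a joint): How far the orange release is pressed down, m: 0 = up (every start), 0.008 = fully down on the carriage. It resists with about 4 N and stays where it is left (no return spring).
- release_top (a point): Centre of the top of the orange release pad, 34 mm (x) by 42 mm (y), 64 mm above the bench when up and 56 mm when down; 61.5 mm behind jaw_face (clamp +x), so 43.5 mm behind the upright's back. Axes as clamp. It rides on the jaw.
- strip_center (a point): Centre of the loose pale wooden strip, 71 mm (clamp x) by 170 mm (clamp y) by 25 mm thick, about 0.2 kg, lying flat between the jaws on rests 22 mm high, with 1 mm of play at each jaw.
- offcut: Bystander: loose hardwood offcut, 75 x 45 x 30 mm high, lying beside the clamp; origin at its underside.
- tape: Bystander: loose yellow tape measure, 66 x 40 x 62 mm high, standing beside the clamp on its other side; origin at its underside.
- glue: Bystander: loose white glue bottle, 115 mm high, 64 mm diameter, standing upright; origin at its underside.
- mug: Bystander: loose blue mug, 95 mm high, 80 mm diameter; origin at its underside.
- hammer: Bystander: loose hammer lying along its x; origin at its underside.
- brush: Bystander: loose bench brush lying along its x; origin at its underside.
- strip: The same strip; origin at the centre of its underside.
There are look-alikes about, which are no part of the job. What is shaped like the strip but yellow is not meant.

How it is judged:
By the outcome, as a careful person would: the job done as asked, in the order asked, and still so for the second after the job is handed in, with the robot touching nothing.
It also fails if it takes over 45 s, if anything falls off the work surface, if the arm or the gripper's body presses on something with over 40 N, if the wrist force passes 120 N, or if a joint passes its speed limit or range.

### The arm

A 6-joint arm with a two-finger parallel gripper is mounted at the origin on the work surface. World frame = base frame: x ahead of the robot, y to its left, z up, the work surface at z = 0. Lengths are in m, angles in rad, forces in N, time in s.
With the tool pointing down it reaches from about 0.3 to 0.775 m from the base axis. Payload 14.6 kg.
Tool frame: the origin (TCP) lies at the very end of the fingers, on their centre line; the grasp point (between the pads) lies 19 mm behind it; x points along the fingers, y is the direction in which the jaws open and shut, and the axes are right-handed (so a half turn about x gives the same grasp; the last joint's range is limited). The gripper opens to 94 mm and grips with 3 to 60 N. Pads are 16 mm wide; open, the fingers measure 119 mm over their backs; the gripper's body (75 mm by 177 mm) begins 78 mm behind the grasp point.
Start: joints at [1.034, 0.3, 1.521, -0, 1.321, -0.067], TCP at [0.249, 0.49, 0.182] pointing down, gripper open.
Joint ranges: [-3.03, 3.03], [-0.79, 2.21], [0.23, 2.52], [-1.04, 4.18], [0, 3.07], [-2.55, 2.55]. Speed limits (rad/s): [2.22, 2.22, 2.57, 3.14, 3.14, 3.14].

### API

Orientations are given as [roll, pitch, yaw] about the fixed x, y, z axes, in that order (R = Rz(yaw) Ry(pitch) Rx(roll)).
In Python, from station import ctrl, viewer, hand_in gives the robot as it stands. The module is installed in compiled form; this text tells all that it offers.
- The arm moves only by the tool play_rows, never from a script. Its argument "deltas" is a list that holds one entry, the list of rows, each a list of 7 numbers: the shift along the tool's x, y, z in mm, then the turn, a rotation vector about the tool's x, y, z in rad, then the finger opening in mm, from 0 to 94. In form: [[[dx, dy, dz, ax, ay, az, gripper], ...]]. A call has 1 to 10 rows; each row shifts and turns the commanded pose from where the row before left it, along the tool's axes as they then stand; what a row does not reach is not made up. A row lasts 1/10 s, in which the tool goes at most 50 mm and 8.59 degrees, less where a joint would pass 70% of its speed; a pose out of reach is approached as far as the arm can. A call with a gripper value outside its range is refused whole. The fingers move at their own pace and stop on an object; "grip_force" is the grip in N (left out, the last holds). Time passes only in rows, so rows that do not move let the fingers close. It gives the time, the measured TCP pose, the force and the opening at its end, in the units of the state.
- ctrl.get_obs(): the state, without advancing time (a new reading comes with each control period).
- viewer.camera(name): name is "scene" or "top"; returns a dict with "img" (420x560x3 uint8, red, green, blue), "fx", "fy", "cx", "cy" (pixels), "distortion" ([k1, k2, p1, p2, k3] as OpenCV has them; the pictures are not rectified), "rvec" (rotation vector, rad) and "tvec" (3), from world to camera coordinates, as OpenCV has them. Camera axes: x right, y down, z forward; pixel columns grow to the right and rows downward; lengths in m; the calibration is good to about 2 mm. A picture is of the moment at which its call begins. There is no depth.
- hand_in(): hands the job in, once; it reports no verdict.
The state is a dict: "time_s": time; "qpos": joint angles; "joint_vel": joint speeds; "tau": joint torques, N m; "ee_pos": TCP position; "eef_rot": TCP orientation; "force": force on the tool from outside, world axes, zero at the start; "moment": the same for the moment, N m; "grip_width": finger opening in m.
Only numpy, scipy, OpenCV 4.12 (cv2) and the standard library are available. Lean on these libraries where they do the work, as an engineer would, in place of code of your own. Each camera call takes 0.05 s, during which the arm holds its last target.

## Working session

There is one attempt and no reset: what is moved stays moved. The work goes in short steps, Python scripts to look and compute and a tool call to move; the robot and the scene stay as the last step left them, time stands still between calls to the robot, and variables do not carry over. Pictures are saved under pics/ and viewed, and the job is handed in when it is done.

Besides the shell and the picture viewer there is one more tool, called after "Call:" as name(argument=value, ...), one argument or row to a line, values as JSON. play_rows: Moves the arm, as the interface text tells. Its arguments: {"type":"object","properties":{"deltas":{"type":"array","items":{"type":"array","items":{"type":"array","items":{"type":"number"}}}},"grip_force":{"type":"number"}},"required":["deltas"]}

```bash
mkdir -p pics
cat > h.py <<'E'
import numpy as np,cv2
def K(c): return np.array([[c['fx'],0,c['cx']],[0,c['fy'],c['cy']],[0,0,1.]])
def ray(c,px,z):
    px=np.array(px,float).reshape(-1,1,2)
    n=cv2.undistortPoints(px,K(c),np.array(c['distortion'],float)).reshape(-1,2)
    R=cv2.Rodrigues(np.array(c['rvec'],float))[0];t=np.array(c['tvec'],float).ravel()
    o=-R.T@t; d=np.c_[n,np.ones(len(n))]@R
    s=(z-o[2])/d[:,2]
    return o+d*s[:,None]
def proj(c,P):
    return cv2.projectPoints(np.array(P,float).reshape(-1,1,3),np.array(c['rvec'],float),np.array(c['tvec'],float),K(c),np.array(c['distortion'],float))[0].reshape(-1,2)
E
python3 - <<'E'
from station import ctrl,viewer
import cv2,pickle
d={}
for n in ['scene','top']:
    c=viewer.camera(n);d[n]=c
    cv2.imwrite(f'pics/{n}0.png',c['img'][:,:,::-1])
pickle.dump(d,open('c0.pkl','wb'))
print(ctrl.get_obs())
E
```

```text
{'time_s': 0.1, 'qpos': array([ 1.03435568e+00,  3.00432785e-01,  1.52151335e+00, -3.97677600e-05,
        1.32066172e+00, -6.66114496e-02]), 'joint_vel': array([-0.00087611, -0.00056742, -0.00204502,  0.00026624, -0.0005018 ,
       -0.00124191]), 'tau': array([ 7.98927977e-04, -5.32636714e+01, -3.53284335e+01,  7.09232013e-02,
        2.34601140e-02, -6.23738083e-05]), 'ee_pos': array([0.24889469, 0.49018153, 0.181036  ]), 'eef_rot': array([-1.59948259,  1.5697804 , -2.06930193]), 'force': array([-0.5610472 ,  0.09965679,  0.42859021]), 'moment': array([-0.00840262, -0.01529315, -0.03457435]), 'grip_width': 0.09410594980625661}
```

View pics/scene0.png

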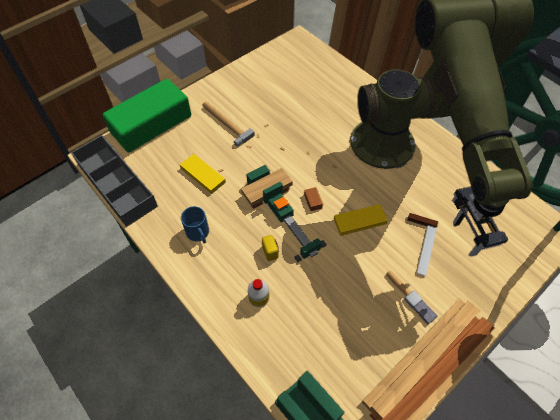

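View pics/top0.png

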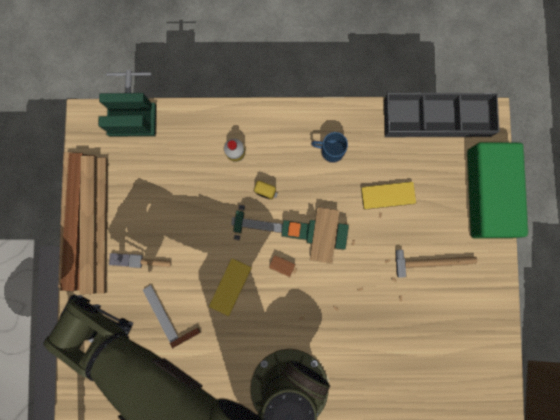

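Run:
```python
import pickle,cv2,numpy as np
from h import *
d=pickle.load(open('c0.pkl','rb'))
t=d['top'];s=d['scene']
cv2.imwrite('pics/topz.png',cv2.resize(t['img'][180:280,220:360,::-1],None,fx=5.6,fy=5.6,interpolation=cv2.INTER_CUBIC))
cv2.imwrite('pics/scz.png',cv2.resize(s['img'][150:270,230:340,::-1],None,fx=5,fy=5,interpolation=cv2.INTER_CUBIC))
for n,c in d.items():
    h=cv2.cvtColor(c['img'],cv2.COLOR_RGB2HSV)
    m=cv2.inRange(h,(4,200,170),(14,255,255))
    k,l,st,ce=cv2.connectedComponentsWithStats(m)
    for i in range(1,k):
        if st[i,4]>20: print(n,'orange',st[i],ce[i],ray(c,ce[i],.064))
    m=cv2.inRange(h,(65,80,15),(95,255,110))
    k,l,st,ce=cv2.connectedComponentsWithStats(m)
    for i in range(1,k):
        if st[i,4]>20: print(n,'green',st[i],ce[i],ray(c,ce[i],.05))
```

```text
scene orange [274 198  15  11  90] [280.77777778 202.42222222] [[ 0.50150462 -0.01734573  0.064     ]]
scene green [ 499    0   61  206 4931] [533.80267694  91.99229365] [[-0.65208201  0.24649405  0.05      ]]
scene green [ 103   98   88   54 1511] [150.9358041  125.48246195] [[ 0.64087222 -0.61193675  0.05      ]]
scene green [493 159   9   9  36] [497.44444444 162.58333333] [[-0.21715814  0.36082412  0.05      ]]
scene green [247 165  22  19 213] [256.87323944 173.75117371] [[ 0.48026315 -0.17029425  0.05      ]]
scene green [263 182  30  40 484] [276.37190083 200.96694215] [[ 0.50293568 -0.03839266  0.05      ]]
scene green [554 222   6   9  36] [557.02777778 226.77777778] [[-0.14435969  0.65592538  0.05      ]]
scene green [124 232  15  20  59] [131.55932203 243.44067797] [[ 0.96255453 -0.21901892  0.05      ]]
scene green [301 239  21  19 204] [310.30882353 247.59313725] [[0.53677648 0.16707852 0.05      ]]
scene green [ 275  372   69   48 1983] [307.92082703 401.43519919] [[0.85726104 0.50385622 0.05      ]]
top green [  99   93   56   43 1984] [127.7827621  114.41381048] [[0.87489931 0.52203839 0.05      ]]
top green [ 468  143   28   94 1059] [476.31539188 190.60151086] [[ 0.62182241 -0.60160529  0.05      ]]
top green [235 212   8  20 114] [238.28947368 221.43859649] [[0.52508323 0.15904017 0.05      ]]
top green [300 221  14  21 193] [307.1865285  230.94818653] [[ 0.49439883 -0.05853214  0.05      ]]
top green [283 222   6  14  60] [285.01666667 227.98333333] [[0.50396869 0.01137853 0.05      ]]
top green [336 225  12  23 200] [341.375 235.95 ] [[ 0.47827405 -0.16625875  0.05      ]]
```

View pics/topz.png

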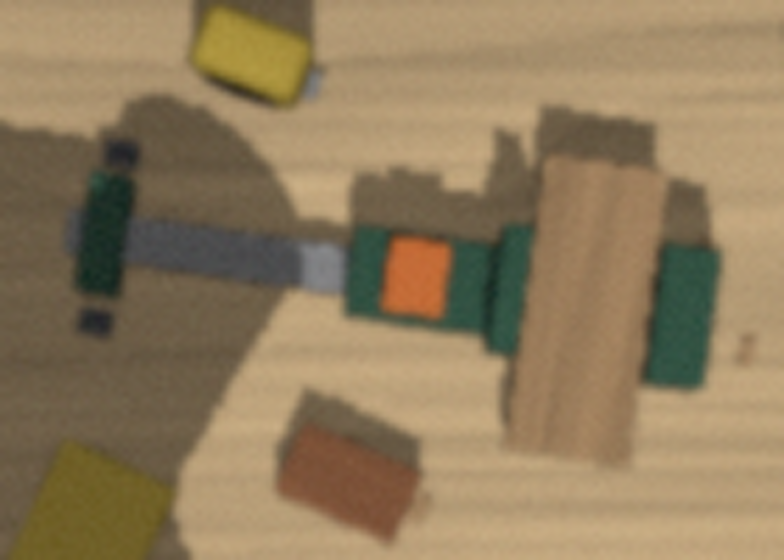

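View pics/scz.png

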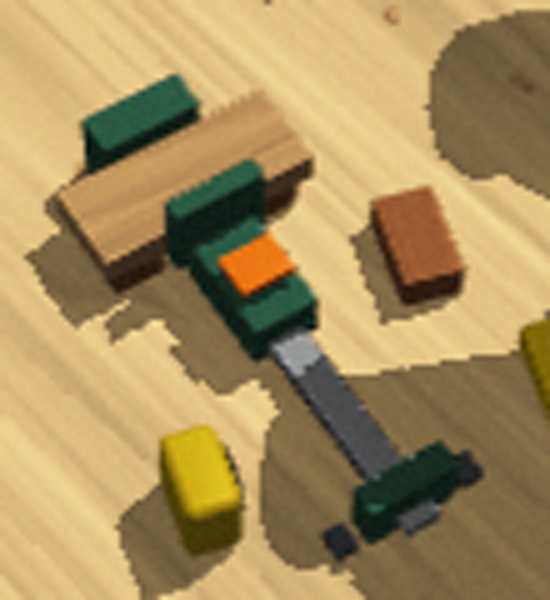

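Run:
```python
import pickle,cv2,numpy as np
from h import *
d=pickle.load(open('c0.pkl','rb'))
t=d['top'];s=d['scene']
for n,c,lo in (('top',t,(3,150,120)),('scene',s,(3,180,150))):
    h=cv2.cvtColor(c['img'],cv2.COLOR_RGB2HSV)
    m=cv2.inRange(h,lo,(16,255,255)); k,l,st,ce=cv2.connectedComponentsWithStats(m)
    for i in range(1,k):
        if 40<st[i,4]<300: print(n,st[i],ce[i],ray(c,ce[i],.064))
a=ray(t,[238.3,221.5],.046)[0];b=ray(t,[341.8,236],.062)[0]
print(a,b,np.linalg.norm((a-b)[:2]),np.arctan2(*(a-b)[[1,0]]))
q=lambda x,y:(220+x/5.6,180+y/5.6)
st=ray(t,[q(541,157),q(666,172),q(632,465),q(505,450)],.047);print(st,st.mean(0))
e=(st[0]+st[1]-st[2]-st[3])[:2];print('strip perp yaw',np.arctan2(e[1],e[0])+np.pi/2)
print('tape',ray(t,[q(252,55)],.062),'offcut',ray(t,[q(350,485)],.03))
# upright top in scene view
z=lambda x,y:(230+x/5,150+y/5)
print('upr',ray(s,[z(166,205),z(256,160),z(264,170),z(172,218)],.088))
print('cam',[(-cv2.Rodrigues(c['rvec'])[0].T@np.array(c['tvec']).ravel()) for c in (t,s)])
```

```text
top [288 222  12  15 145] [293.80689655 228.90344828] [[ 0.50006673 -0.01622775  0.064     ]]
scene [274 197  15  12 100] [280.69 202.3 ] [[ 0.5014072  -0.01790652  0.064     ]]
[0.52521126 0.15942033 0.046     ] [ 0.4775037  -0.16632798  0.062     ] 0.32922328679362944 1.4253748765087413
[[ 0.56733071 -0.08902674  0.047     ]
 [ 0.55858367 -0.15986288  0.047     ]
 [ 0.39338746 -0.13869036  0.047     ]
 [ 0.40202216 -0.06746862  0.047     ]] [ 0.480331   -0.11376215  0.047     ]
strip perp yaw 1.4422205424431112
tape [[0.62399142 0.07423694 0.062     ]] offcut [[0.38258077 0.01977499 0.03      ]]
upr [[ 0.52645218 -0.07830837  0.088     ]
 [ 0.45674013 -0.06693548  0.088     ]
 [ 0.45808523 -0.05715748  0.088     ]
 [ 0.53013878 -0.06763975  0.088     ]]
cam [array([ 0.39913981, -0.00264451,  1.60824035]), array([1.06057827, 0.61795832, 1.36345071])]
```

```bash
cat >> h.py <<'E'
from scipy.spatial.transform import Rotation as Ro
U=np.array([np.cos(1.43),np.sin(1.43),0])
PAD=np.array([.5007,-.017,.064])
def todo(target, ydir=None):
    from station import ctrl
    o=ctrl.get_obs();R=Ro.from_euler('xyz',o['eef_rot']).as_matrix()
    print('t',o['time_s'],'p',o['ee_pos'].round(4),'F',o['force'].round(1),'w',o['grip_width'],'q',o['qpos'].round(2));print(R.round(3))
    print('tool delta mm',(R.T@(np.array(target)-o['ee_pos'])*1000).round(1))
    if ydir is not None:
        x=np.array([0,0,-1.]);y=np.array(ydir);y=y/np.linalg.norm(y)
        for sg in (1,-1):
            T=np.c_[x,sg*y,np.cross(x,sg*y)]
            print('rotvec tool',Ro.from_matrix(R.T@T).as_rotvec().round(3))
E
python3 -c "
from h import *
todo(PAD+[0,0,.05],np.cross(U,[0,0,1]))"
```

```text
t 0.1 p [0.2489 0.4902 0.181 ] F [-0.6  0.1  0.4] w 0.09410594980625661 q [ 1.03  0.3   1.52 -0.    1.32 -0.07]
[[-0.     0.453  0.892]
 [-0.001  0.892 -0.453]
 [-1.    -0.001 -0.   ]]
tool delta mm [  67.4 -338.2  454.1]
rotvec tool [1.242e+00 1.000e-03 1.000e-03]
rotvec tool [-1.9e+00 -1.0e-03  1.0e-03]
```

```bash
python3 -c "
from h import *
from station import ctrl
o=ctrl.get_obs();R=Ro.from_euler('xyz',o['eef_rot'])
d=(PAD+[0,0,.056]-o['ee_pos'])*1000
N=20
for i in range(N):
    print((R.inv().apply(d/N)).round(1)); R=R*Ro.from_rotvec([1.242/N,0,0])
"
```

```text
[  3.1 -16.9  22.7]
[  3.1 -15.5  23.7]
[  3.1 -14.   24.6]
[  3.1 -12.4  25.4]
[  3.1 -10.8  26.2]
[ 3.1 -9.2 26.8]
[ 3.1 -7.5 27.3]
[ 3.1 -5.8 27.7]
[ 3.1 -4.  28. ]
[ 3.1 -2.3 28.2]
[ 3.1 -0.5 28.3]
[ 3.1  1.2 28.3]
[ 3.1  3.  28.2]
[ 3.1  4.7 27.9]
[ 3.1  6.4 27.6]
[ 3.1  8.1 27.1]
[ 3.1  9.8 26.6]
[ 3.1 11.4 25.9]
[ 3.1 13.  25.1]
[ 3.1 14.6 24.3]
```

Call:
play_rows(
  deltas=[
    [[3,-17,22.7,0.062,0,0,0],[3,-15.5,23.7,0.062,0,0,0],[3,-14,24.6,0.062,0,0,0],[3,-12.4,25.4,0.062,0,0,0],[3,-10.8,26.2,0.062,0,0,0],[3,-9.2,26.8,0.062,0,0,0],[3,-7.5,27.3,0.062,0,0,0],[3,-5.8,27.7,0.062,0,0,0],[3,-4,28,0.062,0,0,0],[3,-2.3,28.2,0.062,0,0,0]],
  ],
  grip_force=20,
)

```text
time_s: 1.1
ee_pos: [0.3751, 0.2357, 0.1513]
eef_rot: [-1.575, 1.57, -2.667]
force: [-0.2, 0.1, -1.4]
grip_width: 0.0176
```

Call:
play_rows(
  deltas=[
    [[3,-0.5,28.3,0.062,0,0,0],[3,1.2,28.3,0.062,0,0,0],[3,3,28.2,0.062,0,0,0],[3,4.7,27.9,0.062,0,0,0],[3,6.4,27.6,0.062,0,0,0],[3,8.1,27.1,0.062,0,0,0],[3,9.8,26.6,0.062,0,0,0],[3,11.4,25.9,0.062,0,0,0],[3,13,25.1,0.062,0,0,0],[3,14.6,24.3,0.062,0,0,0]],
  ],
)

```text
time_s: 2.1
ee_pos: [0.5013, -0.0178, 0.1212]
eef_rot: [-1.548, 1.57, 3.022]
force: [-0.2, -0.1, -0.1]
grip_width: 0.0004
```

Call:
play_rows(
  deltas=[
    [[0,0,0,0,0,0,0],[0,0,0,0,0,0,0]],
  ],
)

```text
time_s: 2.3
ee_pos: [0.5008, -0.0168, 0.1211]
eef_rot: [-1.626, 1.57, 2.947]
force: [0.1, -0.4, -0.5]
grip_width: 0.0005
```

```bash
python3 -c "
from h import *
todo(PAD,np.cross(U,[0,0,1]))
from station import viewer
for n in ['scene','top']:
    c=viewer.camera(n); s=c['img'][120:280,200:400,::-1]
    cv2.imwrite('pics/%s1.png'%n,cv2.resize(s,None,fx=3.5,fy=3.5,interpolation=cv2.INTER_CUBIC))
"
```

```text
t 2.3 p [ 0.5008 -0.0168  0.1211] F [ 0.1 -0.4 -0.5] w 0.0005112966818575185 q [-0.11  0.25  1.73  0.    1.16  0.03]
[[-0.001  0.99  -0.139]
 [ 0.    -0.139 -0.99 ]
 [-1.    -0.001 -0.   ]]
tool delta mm [57.1 -0.   0.2]
rotvec tool [ 0.002 -0.     0.001]
rotvec tool [-3.14e+00 -2.00e-03 -0.00e+00]
```

View pics/scene1.png

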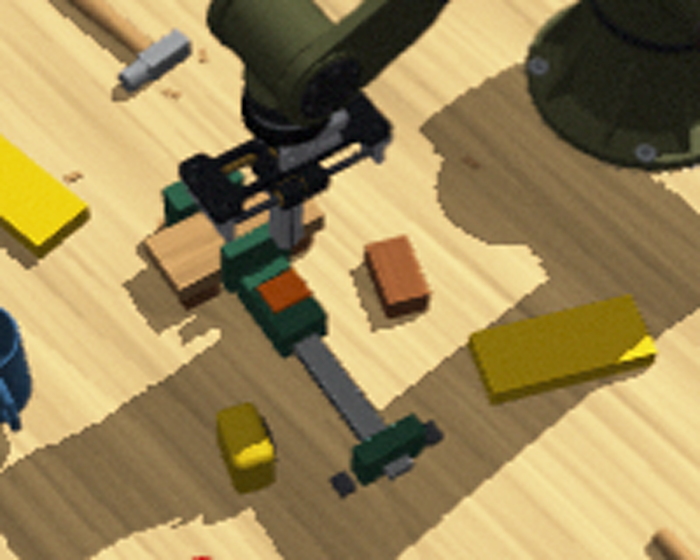

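The closed fingers hang above the orange pad (crop 285,290; tips at about 287,245). The yellow strip look-alikes, at crop (40,210) and (560,345), are well away from the clamp. The strip meant is the pale one in the clamp, at crop (200,255). Next: press the release.

Call:
play_rows(
  deltas=[
    [[12,0,0,0,0,0,0],[14,0,0,0,0,0,0],[14,0,0,0,0,0,0],[8,0,0,0,0,0,0],[4,0,0,0,0,0,0],[0,0,0,0,0,0,0]],
  ],
)

```text
time_s: 3.0
ee_pos: [0.5009, -0.0164, 0.0692]
eef_rot: [-1.556, 1.57, 3.018]
force: [-0.2, -0.2, -0.2]
grip_width: 0.0004
```

Call:
play_rows(
  deltas=[
    [[2,0,0,0,0,0,0],[2,0,0,0,0,0,0],[1,0,0,0,0,0,0],[1,0,0,0,0,0,0],[1,0,0,0,0,0,0],[1,0,0,0,0,0,0],[0,0,0,0,0,0,0]],
  ],
)

```text
time_s: 3.7
ee_pos: [0.5011, -0.0166, 0.0614]
eef_rot: [-1.35, 1.571, -3.06]
force: [0.1, 0.4, -0.8]
grip_width: 0.0007
```

Call:
play_rows(
  deltas=[
    [[1,0,0,0,0,0,0],[1,0,0,0,0,0,0],[0,0,0,0,0,0,0]],
  ],
)

```text
time_s: 4.0
ee_pos: [0.501, -0.0166, 0.0594]
eef_rot: [-1.491, 1.571, 3.082]
force: [0.3, -0.4, 0.1]
grip_width: 0.0002
```

Call:
play_rows(
  deltas=[
    [[1,0,0,0,0,0,0],[1,0,0,0,0,0,0],[0,0,0,0,0,0,0]],
  ],
)

```text
time_s: 4.3
ee_pos: [0.501, -0.0166, 0.0574]
eef_rot: [-1.461, 1.571, 3.112]
force: [0.6, 0.7, -0.3]
grip_width: 0.0007
```

Call:
play_rows(
  deltas=[
    [[1,0,0,0,0,0,0],[1,0,0,0,0,0,0]],
  ],
)

```text
time_s: 4.5
ee_pos: [0.5011, -0.0166, 0.0555]
eef_rot: [1.256, 1.571, -0.453]
force: [0.2, -0.2, -0.1]
grip_width: 0.0004
```

Call:
play_rows(
  deltas=[
    [[0.5,0,0,0,0,0,0],[0.5,0,0,0,0,0,0]],
  ],
)

```text
time_s: 4.7
ee_pos: [0.5011, -0.0166, 0.0545]
eef_rot: [-1.088, 1.571, -2.797]
force: [-1.3, 0.5, -0.2]
grip_width: 0.0006
```

```bash
python3 -c "
from h import *
todo(PAD,np.cross(U,[0,0,1]))
from station import viewer
for n in ['scene','top']:
    c=viewer.camera(n); s=c['img'][120:280,200:400,::-1]
    cv2.imwrite('pics/%s2.png'%n,cv2.resize(s,None,fx=3.5,fy=3.5,interpolation=cv2.INTER_CUBIC))
"
```

```text
t 4.7 p [ 0.5011 -0.0166  0.0545] F [-1.3  0.5 -0.2] w 0.0005721174283628931 q [-0.11  0.34  1.79 -0.    1.01  0.03]
[[-0.     0.99  -0.139]
 [-0.    -0.139 -0.99 ]
 [-1.    -0.     0.   ]]
tool delta mm [-9.5 -0.4  0.4]
rotvec tool [0.002 0.    0.   ]
rotvec tool [-3.14 -0.    0.  ]
```

View pics/scene2.png

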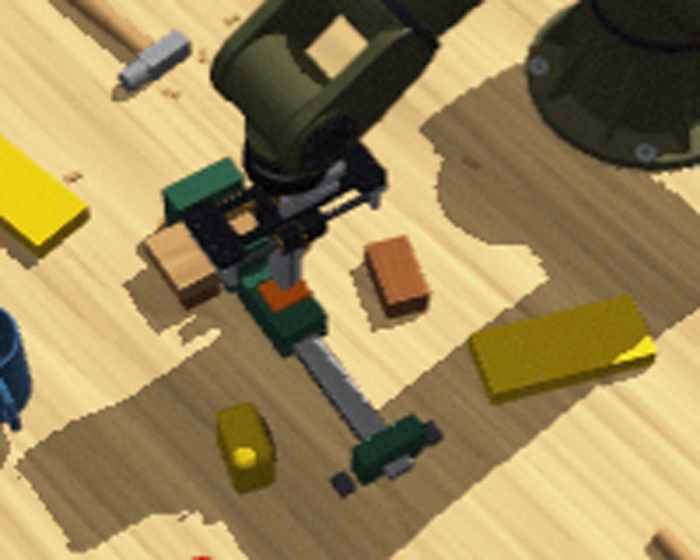

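```bash
python3 -c "
from h import *
from station import viewer
for n in ['scene','top']:
    c=viewer.camera(n)
    for P in ([.501,-.0166,.0545],PAD,PAD-[0,0,.008]):
        p=proj(c,P)[0]; print(n,p)
    x,y=proj(c,PAD)[0].astype(int)
    cv2.imwrite('pics/%s3.png'%n,cv2.resize(c['img'][y-30:y+30,x-40:x+40,::-1],None,fx=9,fy=9,interpolation=cv2.INTER_CUBIC)); print(x-40,y-30)
"
```

```text
scene [281.02328901 204.02169375]
scene [281.0269919  202.35623594]
scene [281.01494259 203.65493846]
241 172
top [293.89829187 228.80405373]
top [294.05311428 228.70054203]
top [294.03006948 228.86773522]
254 198
```

View pics/scene3.png

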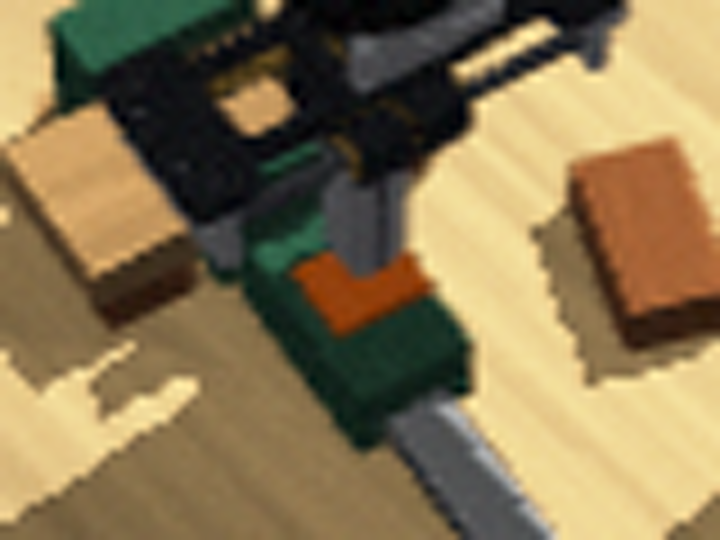

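The fingertip shows at crop (368,270), a little higher than the projected TCP, and the force is still near zero. I'll lower on by feel in small steps.

Call:
play_rows(
  deltas=[
    [[1,0,0,0,0,0,0],[1,0,0,0,0,0,0]],
  ],
)

```text
time_s: 5.1
ee_pos: [0.5011, -0.0166, 0.0525]
eef_rot: [1.778, 1.571, 0.068]
force: [0.1, 0.1, -0.2]
grip_width: 0.0005
```

Call:
play_rows(
  deltas=[
    [[1,0,0,0,0,0,0],[1,0,0,0,0,0,0]],
  ],
)

```text
time_s: 5.3
ee_pos: [0.5011, -0.0166, 0.0504]
eef_rot: [-1.088, 1.571, -2.798]
force: [-0.6, -0.7, -0.1]
grip_width: 0.0007
```

Call:
play_rows(
  deltas=[
    [[1,0,0,0,0,0,0],[1,0,0,0,0,0,0]],
  ],
)

```text
time_s: 5.5
ee_pos: [0.5011, -0.0166, 0.0484]
eef_rot: [-1.635, 1.571, 2.938]
force: [-0.5, 0.3, 0.4]
grip_width: 0.0007
```

```bash
cat >> h.py <<'E'
def snap(tag,x,y,w=80,h=60,f=9):
    from station import viewer
    r={}
    for n in ['scene','top']:
        c=viewer.camera(n); r[n]=c
        px,py=(x,y) if n=='scene' else proj(c,PAD)[0].astype(int)
        cv2.imwrite('pics/%s%s.png'%(n,tag),cv2.resize(c['img'][py-h//2:py+h//2,px-w//2:px+w//2,::-1],None,fx=f,fy=f,interpolation=cv2.INTER_CUBIC))
    return r
E
python3 -c "
from h import *
c=snap('4',281,202)['scene']
print(proj(c,[.501,-.0166,.0484])-[241,172])"
```

```text
[[40.01414897 33.00258935]]
```

View pics/scene4.png

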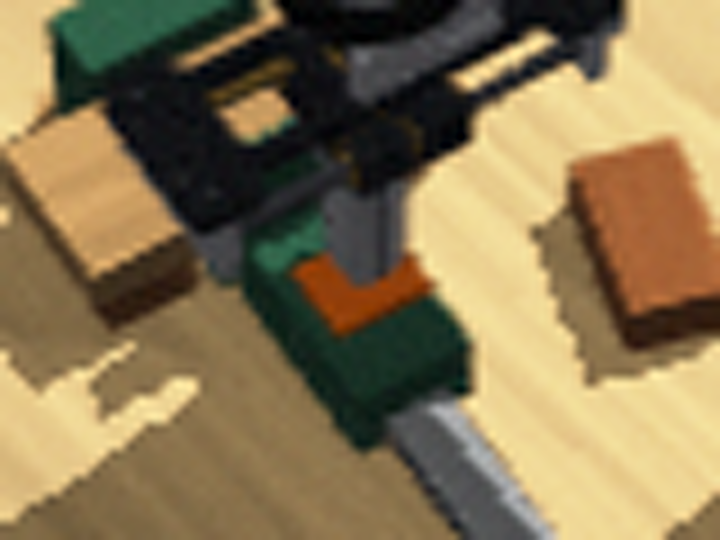

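The tip (crop 368,281) is still above the pad. I'll keep lowering with force checks.

Call:
play_rows(
  deltas=[
    [[1,0,0,0,0,0,0],[1,0,0,0,0,0,0]],
  ],
)

```text
time_s: 5.8
ee_pos: [0.5012, -0.0166, 0.0465]
eef_rot: [1.569, 1.571, -0.141]
force: [-0.1, 1.3, 0.9]
grip_width: 0.0006
```

Call:
play_rows(
  deltas=[
    [[1,0,0,0,0,0,0],[1,0,0,0,0,0,0]],
  ],
)

```text
time_s: 6.0
ee_pos: [0.5011, -0.0166, 0.0445]
eef_rot: [-0.943, 1.571, -2.652]
force: [0.0, -0.2, 0.2]
grip_width: 0.0004
```

Call:
play_rows(
  deltas=[
    [[1,0,0,0,0,0,0],[1,0,0,0,0,0,0]],
  ],
)

```text
time_s: 6.2
ee_pos: [0.5011, -0.0166, 0.0425]
eef_rot: [2.883, 1.571, 1.174]
force: [0.5, -1.1, 0.4]
grip_width: 0.0006
```

```bash
python3 -c "
from h import *
c=snap('5',281,202)['scene']
o=[.501,-.0166]
for z in (.08,.1,.12,.14): print(z,(proj(c,[.501+.99*.088,-.0166-.139*.088,z])-[241,172])*9)"
```

```text
0.08 [[156.97029334 360.3645453 ]]
0.1 [[154.95632815 330.89491422]]
0.12 [[152.8976964  300.75189502]]
0.14 [[150.79294086 269.91278415]]
```

View pics/scene5.png

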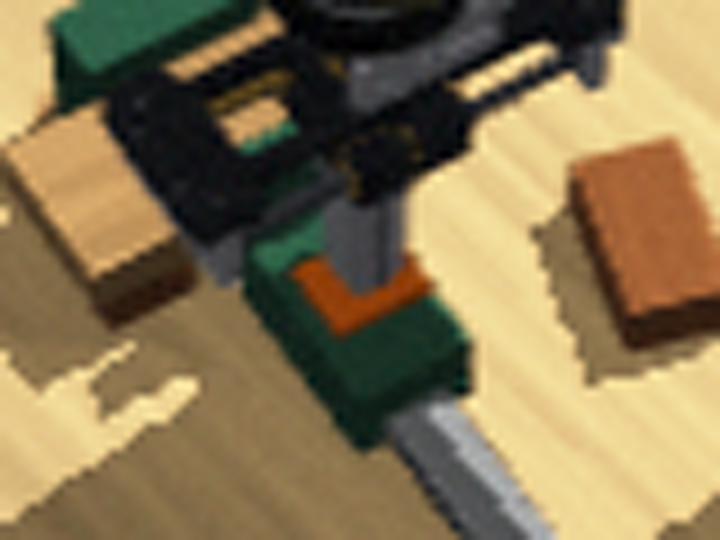

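```bash
python3 -c "
from h import *
from station import viewer
c=viewer.camera('scene')
for dx,dy in((.0125,.008),(0.0,.008),(.008,.0125)):
  for z in (.045,.055,.065,.075): print(dx,dy,z,(proj(c,np.array([.501,-.0166,z])+dx*np.array([.99,-.139,0])+dy*U)-[241,172])*9)"
```

```text
0.0125 0.008 0.045 [[343.66539902 332.29145205]]
0.0125 0.008 0.055 [[343.71135627 317.93926879]]
0.0125 0.008 0.065 [[343.75783127 303.4300402 ]]
0.0125 0.008 0.075 [[343.80483259 288.76124461]]
0.0 0.008 0.045 [[371.66934873 317.03091336]]
0.0 0.008 0.055 [[371.86720954 302.62983854]]
0.0 0.008 0.065 [[372.06719987 288.07163185]]
0.0 0.008 0.075 [[372.26935329 273.35377834]]
0.008 0.0125 0.045 [[360.29015064 335.34609765]]
0.008 0.0125 0.055 [[360.42664745 321.00408747]]
0.008 0.0125 0.065 [[360.56462714 306.50505806]]
0.008 0.0125 0.075 [[360.70411337 291.84648663]]
```

By projection the real tip is near z ≈ 0.066, about 2 cm behind the reported TCP with the fingers shut. That puts contact about now, so I'll go on slowly.

Call:
play_rows(
  deltas=[
    [[1,0,0,0,0,0,0],[1,0,0,0,0,0,0]],
  ],
)

```text
time_s: 6.55
ee_pos: [0.5011, -0.0166, 0.0405]
eef_rot: [1.604, 1.571, -0.106]
force: [-0.3, 1.3, 0.2]
grip_width: 0.0002
```

Call:
play_rows(
  deltas=[
    [[1,0,0,0,0,0,0],[1,0,0,0,0,0,0]],
  ],
)

```text
time_s: 6.75
ee_pos: [0.5012, -0.0167, 0.0387]
eef_rot: [1.406, 1.571, -0.304]
force: [-1.5, 0.1, 3.4]
grip_width: 0.0005
```

Call:
play_rows(
  deltas=[
    [[1,0,0,0,0,0,0],[1,0,0,0,0,0,0]],
  ],
)

```text
time_s: 6.95
ee_pos: [0.5012, -0.0167, 0.0366]
eef_rot: [1.405, 1.571, -0.305]
force: [-1.4, 0.2, 3.9]
grip_width: 0.0004
```

Contact came at TCP z ≈ 0.040, with the release's 4 N showing. Pressing on to the stop.

Call:
play_rows(
  deltas=[
    [[1,0,0,0,0,0,0],[1,0,0,0,0,0,0],[1,0,0,0,0,0,0]],
  ],
)

```text
time_s: 7.25
ee_pos: [0.5012, -0.0167, 0.0335]
eef_rot: [1.229, 1.571, -0.48]
force: [-0.7, 0.2, 3.4]
grip_width: 0.0004
```

Call:
play_rows(
  deltas=[
    [[0.7,0,0,0,0,0,0],[0.7,0,0,0,0,0,0]],
  ],
)

```text
time_s: 7.45
ee_pos: [0.5012, -0.0167, 0.0322]
eef_rot: [1.316, 1.571, -0.394]
force: [-2.4, -0.4, 12.1]
grip_width: 0.0002
```

Call:
play_rows(
  deltas=[
    [[0.5,0,0,0,0,0,0]],
  ],
)

```text
time_s: 7.55
ee_pos: [0.5014, -0.0167, 0.0322]
eef_rot: [1.426, 1.57, -0.284]
force: [-4.1, -0.1, 17.0]
grip_width: 0.0004
```

Call:
play_rows(
  deltas=[
    [[0.3,0,0,0,0,0,0]],
  ],
)

```text
time_s: 7.65
ee_pos: [0.5014, -0.0167, 0.0322]
eef_rot: [1.355, 1.57, -0.355]
force: [-5.4, -1.2, 16.7]
grip_width: 0.0005
```

The release is hard against its stop: about 8 mm of travel, then the force rose to 17 N. The tip offset is 23.8 mm. Next: lift, go over the upright, and come down on the strip side.

Call:
play_rows(
  deltas=[
    [[-6,0,0,0,0,0,0],[-14,0,0,0,0,0,0],[-20,0,0,0,0,0,0],[-14,0,0,0,0,0,0],[-8,0,0,0,0,0,0],[0,0,0,0,0,0,0]],
  ],
)

```text
time_s: 8.25
ee_pos: [0.5014, -0.0166, 0.094]
eef_rot: [1.632, 1.57, -0.078]
force: [-0.0, -1.3, -0.6]
grip_width: 0.0004
```

Call:
play_rows(
  deltas=[
    [[0,0,10,0,0,0,0],[0,0,20,0,0,0,0],[0,0,22,0,0,0,0],[0,0,20,0,0,0,0],[0,0,12,0,0,0,0],[0,0,0,0,0,0,0],[0,0,0,0,0,0,0]],
  ],
)

```text
time_s: 8.95
ee_pos: [0.4893, -0.0997, 0.093]
eef_rot: [-1.846, 1.57, 2.727]
force: [-0.0, 1.4, 0.5]
grip_width: 0.0006
```

```bash
python3 -c "
from h import *
T=PAD-U*.0835;T[2]=.038
todo(T,np.cross(U,[0,0,1]))
c=snap('6',275,195)
c=c['scene'];h=cv2.cvtColor(c['img'],cv2.COLOR_RGB2HSV)
m=cv2.inRange(h,(3,180,90),(16,255,255)); k,l,st,ce=cv2.connectedComponentsWithStats(m)
for i in range(1,k):
  if 40<st[i,4]<300: print(st[i],ce[i],ray(c,ce[i],.056))
"
```

```text
t 8.95 p [ 0.4893 -0.0997  0.093 ] F [-0.   1.4  0.5] w 0.0006140238066439793 q [-0.27  0.28  1.76  0.    1.1  -0.13]
[[-0.001  0.99  -0.139]
 [ 0.    -0.139 -0.99 ]
 [-1.    -0.001 -0.   ]]
tool delta mm [55.  -0.3  0.1]
rotvec tool [ 0.001 -0.     0.001]
rotvec tool [-3.14e+00 -1.00e-03 -0.00e+00]
[274 198  15  12 106] [280.78301887 203.63207547] [[ 0.50123057 -0.01757845  0.056     ]]
```

View pics/scene6.png

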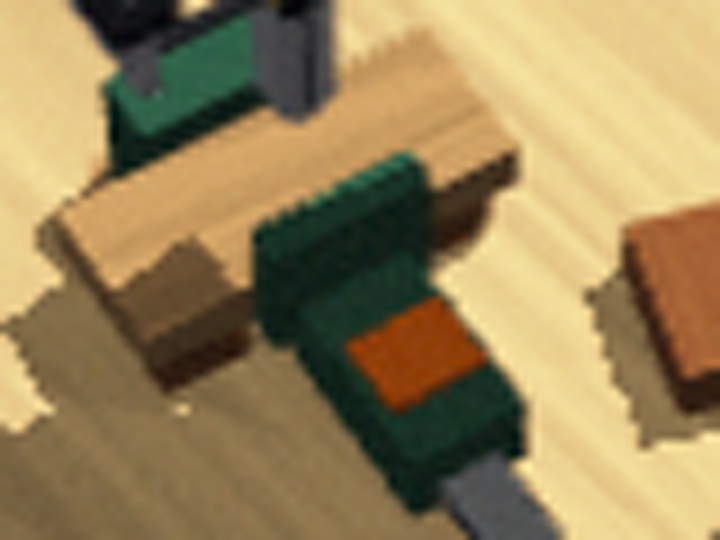

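View pics/top6.png

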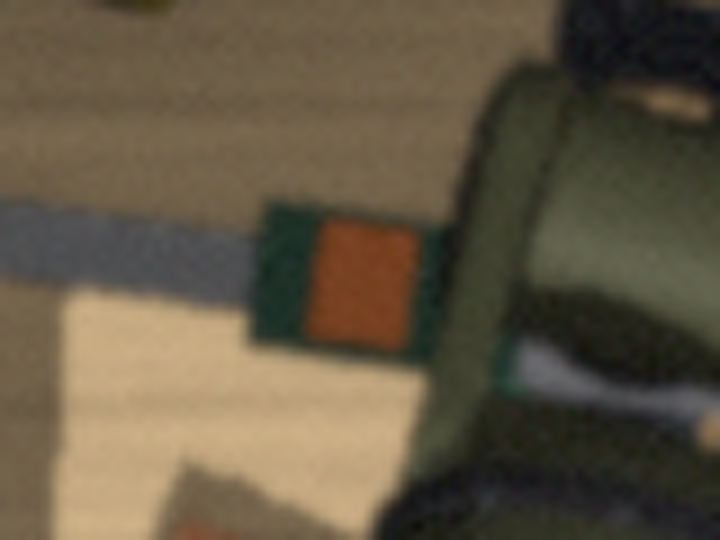

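The pad centroid moved down 1.3 px in the scene view, from (280.7,202.3) to (280.8,203.6), which matches 8 mm. The fingers (crop 295,110) hang over the strip, clear of the upright. Now down to tip height 0.063 and push.

Call:
play_rows(
  deltas=[
    [[8,0,0,0,0,0,0],[16,0,0,0,0,0,0],[16,0,0,0,0,0,0],[8,0,0,0,0,0,0],[4,0,0,0,0,0,0],[2,0,0,0,0,0,0],[0,0,0,0,0,0,0]],
  ],
)

```text
time_s: 9.75
ee_pos: [0.4897, -0.0998, 0.0396]
eef_rot: [1.467, 1.57, -0.243]
force: [0.6, 0.2, 0.2]
grip_width: 0.0005
```

Call:
play_rows(
  deltas=[
    [[0,0,-3,0,0,0,0],[0,0,-4,0,0,0,0],[0,0,-4,0,0,0,0],[0,0,-4,0,0,0,0],[0,0,-4,0,0,0,0],[0,0,-4,0,0,0,0]],
  ],
)

```text
time_s: 10.35
ee_pos: [0.4929, -0.077, 0.0396]
eef_rot: [1.065, 1.57, -0.645]
force: [-0.8, -4.7, 2.8]
grip_width: 0.0005
```

```bash
python3 -c "
from h import *
todo(PAD-U*.0695+U*.130,np.cross(U,[0,0,1]))
c=snap('7',275,195)
"
```

```text
t 10.35 p [ 0.4929 -0.077   0.0396] F [-0.8 -4.7  2.8] w 0.0004819114259624768 q [-0.23  0.36  1.8  -0.    0.98 -0.09]
[[ 0.001  0.99  -0.139]
 [-0.    -0.139 -0.99 ]
 [-1.     0.001  0.   ]]
tool delta mm [ -24.5   -0.5 -120.9]
rotvec tool [ 0.002  0.    -0.001]
rotvec tool [-3.14e+00  1.00e-03  1.00e-03]
```

View pics/scene7.png

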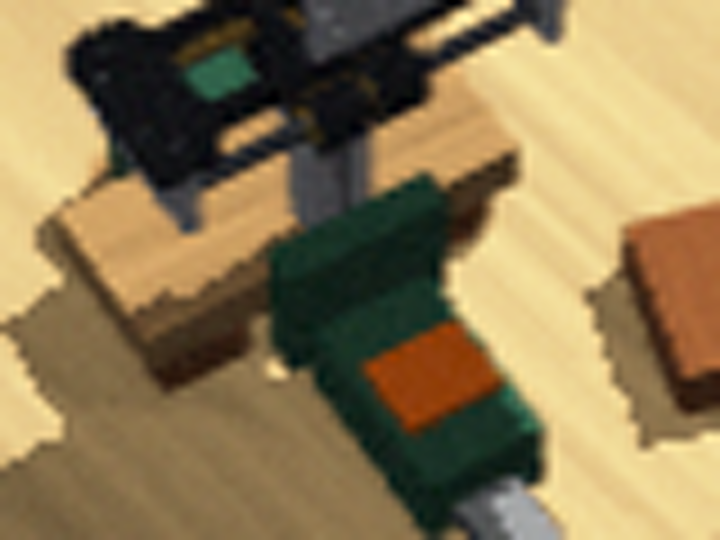

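The jaw is sliding: the pad moved from crop (415,355) to (432,375), and the strip has stayed. Pushing on.

Call:
play_rows(
  deltas=[
    [[0,0,-5,0,0,0,0],[0,0,-6,0,0,0,0],[0,0,-6,0,0,0,0],[0,0,-6,0,0,0,0],[0,0,-6,0,0,0,0],[0,0,-6,0,0,0,0],[0,0,-6,0,0,0,0],[0,0,-6,0,0,0,0],[0,0,-6,0,0,0,0],[0,0,-6,0,0,0,0]],
  ],
)

```text
time_s: 11.45
ee_pos: [0.5011, -0.0181, 0.0394]
eef_rot: [1.386, 1.57, -0.324]
force: [2.4, -4.5, 0.6]
grip_width: 0.0007
```

Call:
play_rows(
  deltas=[
    [[0,0,-6,0,0,0,0],[0,0,-6,0,0,0,0],[0,0,-6,0,0,0,0],[0,0,-6,0,0,0,0],[0,0,-6,0,0,0,0],[0,0,-6,0,0,0,0],[0,0,-5,0,0,0,0],[0,0,-4,0,0,0,0],[0,0,-3,0,0,0,0],[0,0,-2,0,0,0,0]],
  ],
)

```text
time_s: 12.45
ee_pos: [0.5079, 0.0313, 0.0393]
eef_rot: [1.464, 1.571, -0.245]
force: [3.2, -5.4, 0.6]
grip_width: 0.0005
```

```bash
python3 -c "
from h import *
todo(PAD-U*.0695+U*.130,np.cross(U,[0,0,1]))
c=snap('8',290,215)
"
```

```text
t 12.45 p [0.5079 0.0313 0.0393] F [ 3.2 -5.4  0.6] w 0.0004741286153349015 q [-0.01  0.38  1.78 -0.    0.99  0.13]
[[ 0.     0.99  -0.138]
 [-0.    -0.138 -0.99 ]
 [-1.     0.     0.   ]]
tool delta mm [-24.7  -0.3 -11.7]
rotvec tool [ 0.002  0.    -0.   ]
rotvec tool [-3.14  0.    0.  ]
```

View pics/scene8.png

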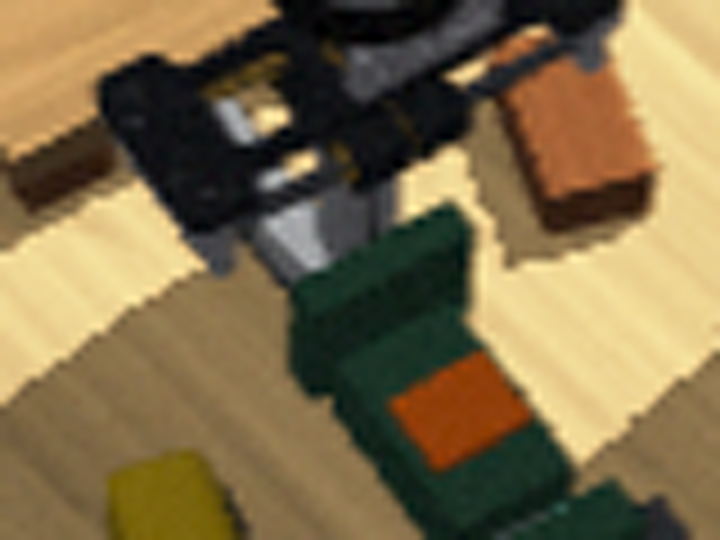

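The carriage is close to the rear stop (crop 600,500), with about 12 mm to go. Finishing slowly, watching for the force to rise.

Call:
play_rows(
  deltas=[
    [[0,0,-2,0,0,0,0],[0,0,-2,0,0,0,0],[0,0,-2,0,0,0,0],[0,0,-2,0,0,0,0],[0,0,-1,0,0,0,0]],
  ],
)

```text
time_s: 13.05
ee_pos: [0.5088, 0.04, 0.0392]
eef_rot: [-1.426, 1.57, -3.135]
force: [-0.4, -4.0, -1.0]
grip_width: 0.0005
```

Call:
play_rows(
  deltas=[
    [[0,0,-1,0,0,0,0],[0,0,-1,0,0,0,0]],
  ],
)

```text
time_s: 13.25
ee_pos: [0.5089, 0.0406, 0.0392]
eef_rot: [-0.358, 1.568, -2.067]
force: [-3.8, -20.8, 3.4]
grip_width: 0.0007
```

Call:
play_rows(
  deltas=[
    [[0,0,-0.7,0,0,0,0],[0,0,-0.7,0,0,0,0]],
  ],
)

```text
time_s: 13.45
ee_pos: [0.5089, 0.0407, 0.0393]
eef_rot: [-0.25, 1.566, -1.96]
force: [-6.4, -28.6, 4.6]
grip_width: 0.0007
```

Hard stop: the position holds at y = 0.0407 while the force climbs to 29 N. Back off, then rise.

Call:
play_rows(
  deltas=[
    [[0,0,3,0,0,0,0],[0,0,6,0,0,0,0],[0,0,8,0,0,0,0],[0,0,3,0,0,0,0],[-10,0,0,0,0,0,0],[-20,0,0,0,0,0,0],[-30,0,0,0,0,0,0],[-30,0,0,0,0,0,0],[-20,0,0,0,0,0,0],[-10,0,0,0,0,0,0]],
  ],
)

```text
time_s: 14.45
ee_pos: [0.5074, 0.0236, 0.1619]
eef_rot: [1.718, 1.568, 0.008]
force: [-0.1, 0.2, 0.3]
grip_width: 0.0004
```

Call:
play_rows(
  deltas=[
    [[0,0,20,0,0,0,0],[0,0,30,0,0,0,0],[0,0,30,0,0,0,0],[0,0,30,0,0,0,0],[0,0,30,0,0,0,0],[0,0,30,0,0,0,0],[0,0,20,0,0,0,0],[0,0,0,0,0,0,0],[0,0,0,0,0,0,0]],
  ],
)

```text
time_s: 15.35
ee_pos: [0.4803, -0.1644, 0.1591]
eef_rot: [-2.158, 1.57, 2.415]
force: [-0.2, -0.3, -0.4]
grip_width: 0.0006
```

```bash
python3 -c "
from h import *
import pickle
d=pickle.load(open('c0.pkl','rb'))
r=snap('9',285,210,140,100,5)
todo(PAD)
c=r['scene'];h=cv2.cvtColor(c['img'],cv2.COLOR_RGB2HSV)
for n,c in r.items():
  h=cv2.cvtColor(c['img'],cv2.COLOR_RGB2HSV)
  m=cv2.inRange(h,(3,150,90),(16,255,255)); k,l,st,ce=cv2.connectedComponentsWithStats(m)
  for i in range(1,k):
    if 40<st[i,4]<300:
      P=ray(c,ce[i],.056)[0]; print(n,st[i],ce[i],P,'travel',(P-PAD)@U)
"
```

```text
t 15.45 p [ 0.4805 -0.1639  0.1593] F [-0.5 -0.1 -0.5] w 0.0007825950131388993 q [-0.4   0.23  1.67  0.    1.25 -0.26]
[[-0.     0.99  -0.138]
 [ 0.    -0.138 -0.99 ]
 [-1.    -0.    -0.   ]]
tool delta mm [  95.3   -0.2 -148.2]
scene [305 188  18  19 220] [312.9        196.78181818] [0.40043837 0.03272565 0.056     ] travel 0.0351637187098946
scene [295 226  16  13 116] [302.23275862 232.00862069] [0.52035398 0.11043836 0.056     ] travel 0.1289353777368587
top [248 217  11  14 130] [252.96923077 223.14615385] [0.51908658 0.11215096 0.056     ] travel 0.13045317386137348
```

View pics/scene9.png

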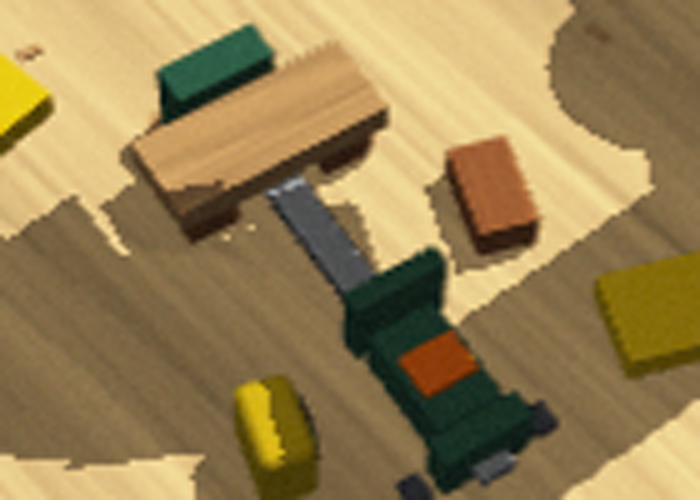

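View pics/top9.png

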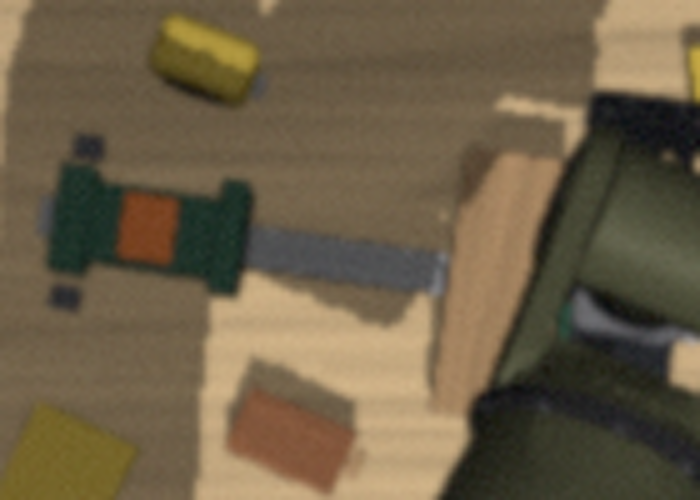

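The jaw is home: the carriage touches the rear stop (scene crop 480,430) and the measured travel is 129–130 mm. The release is still down, the strip is in place, the bystanders haven't moved, and the arm is clear.

```bash
python3 -c "
from station import hand_in
print(hand_in())"
```

```text
the job is handed in; nothing more can be done
None
```

The clamp is open and the strip is free. I pressed the orange release down first, then pushed the green jaw back until it stopped against the rear stop. The job was handed in at about 15.5 s.

- **Release:** it gave about 8 mm at roughly 4 N, then the force rose to 17 N at its stop. The scene picture also showed the pad about 8 mm lower.
- **Jaw:** it stopped hard, with the force rising to about 29 N. Measured travel was 129 mm in the scene view and 130 mm in the top view, and the carriage sits against the rear stop.
- **Strip and bystanders:** in the last crops the strip, offcut and tape look unmoved. The glue, mug, hammer and brush lay mostly outside those crops, but the arm never went near them. The arm ended clear of everything, with wrist forces under 1 N.

**One disagreement:** with the fingers closed, their real tips were about 24 mm behind the reported tool point. I found the contact by lowering in small steps and watching the force, then allowed for that offset.

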